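# Index the worm-driven inspection table by one station

## Task

Wind the crank of the rotary inspection table clockwise (seen from above), several turns, until the table has advanced to its next station and is snug against its internal stop, then lock it by swinging the lock lever clockwise fully over. Feel for the stop: press against it until the sprung crank arm gives about 20 degrees and hold that for half a second, but never force the arm beyond 30 degrees; lock only after that, and leave the turntable with its brass fittings, the loupe and the things standing around alone.

Things in the scene. Friction and masses are not known exactly. Their poses are not given: they have to be found in the camera images.
- stage: Grey and dark steel worm-driven rotary table unit, bolted to the bench: base plate 220 (x) x 360 (y) x 12 mm, origin on the bench under the turntable's axis, x away from the robot at yaw 0. Crank axis at stage (0, -135) mm on a grey gearbox 76 mm square, 65 mm high; lock lever pivot at stage (0, 118) mm.
- crank_arm (a joint): Spring wind-up of the crank arm on its hub, rad: 0 unloaded, growing when the handle is pushed clockwise, 1.5 N m per rad. Plain winding takes about 0.1 N m (0.07 rad); at the stop the hub stands still and the arm winds up as far as the handle is moved on. 0.35 rad (20 degrees) is 12.5 N at the handle.
- crank_center (a point): Point on the vertical crank axis at height 101 mm, stage (0, -135) mm. The crank arm's top is at height 100 mm and its hub below is 48 mm across.
- handle_grip (a point): Point on the axis of the crank's upright black handle at height 129 mm: 16 mm below the handle's top. The handle is a 15 mm cylinder from height 104 to 145 mm with a 20 mm collar below, spins freely about its own axis and circles the crank axis at 42 mm. The crank starts at any angle.
- lock_lever (a joint): Swing of the lock lever, rad: open at 0 to 0.3 at the start, fully locked at its end stop 1.2, growing clockwise seen from above; stays where it is left (0.2 N m friction).
- lock_knob (a point): Point on the axis of the upright black knob at the lock lever's end, at height 82 mm, 14 mm below the knob's top. The knob is a 15 mm cylinder from height 64 to 96 mm, standing on the 8 mm thick lever 70 mm from the pivot.
- lock_pivot (a point): Point on the lock lever's vertical pivot axis at height 82 mm, level with point lock_knob.
- jar: Bystander: glass jar, 64 mm across, 85 mm high, origin under its centre.
- carton: Bystander: cardboard carton 120 x 90 x 60 mm, origin under its centre.
- tub: Bystander: white tub of brass parts, 84 mm across, 55 mm high, origin under its centre.
- loupe: Steel pointer block (58 mm high) and small loupe on a wire post (top at height 129 mm), on the stage's far side at stage x = 40 to 107 mm, y = -25 to 30 mm. Its origin is the stage's origin.
- turntable: Aluminium disc, 160 mm across, face at height 60 mm, with nine 21 mm high brass fittings; origin on its axis at height 47 mm. 36 crank turns turn it once; a station is 40 deg (four crank turns). Its x axis starts -2 to 7.5 deg clockwise of the stage's; a stop on the worm shaft ends the travel at 40 deg give or take 2.5 (the disc was clamped on by hand), known only by feel at the crank.

How it is judged:
By the outcome, as a careful person would: the job done as asked, in the order asked, and still so for the second after the job is handed in, with the robot touching nothing.
It also fails if it takes over 72 s, if anything falls off the work surface, if the arm or the gripper's body presses on something with over 40 N, if the wrist force passes 120 N, or if a joint passes its speed limit or range.

## Robot

A 6-joint arm with a two-finger parallel gripper is mounted at the origin on the work surface. World frame = base frame: x ahead of the robot, y to its left, z up, the work surface at z = 0. Lengths are in m, angles in rad, forces in N, time in s.
With the tool pointing down it reaches from about 0.375 to 0.975 m from the base axis. Payload 3.8 kg.
Tool frame: the origin (TCP) lies at the very end of the fingers, on their centre line; the grasp point (between the pads) lies 19 mm behind it; z points along the fingers, y is the direction in which the jaws open and shut (so a half turn about z gives the same grasp; the last joint's range is limited). The gripper opens to 88 mm and grips with 3 to 60 N. Pads are 18 mm wide; open, the fingers measure 123 mm over their backs; the gripper's body (75 mm by 187 mm) begins 45 mm behind the grasp point.
Start: joints at [1.067, 0.264, 1.604, -0, 1.274, -0.037], TCP at [0.304, 0.603, 0.239] pointing down, gripper open.
Joint ranges: [-2.63, 2.63], [-0.94, 2.18], [0.31, 2.57], [-1.31, 4.45], [0, 2.66], [-2.55, 2.55]. Speed limits (rad/s): [2.57, 2.57, 3.14, 3.14, 3.14, 3.14].

## Interface

Orientations are given as [roll, pitch, yaw] about the fixed x, y, z axes, in that order (R = Rz(yaw) Ry(pitch) Rx(roll)).
In Python, from plant import arm, optics gives the robot as it stands. The module is installed in compiled form; this text tells all that it offers.
- The arm moves only by the tool carry_out, never from a script. Its argument "plan" is a list of rows, each an object with "translation": the shift along the tool's x, y, z in mm, a list of three; "turn": the turn, a rotation vector about the tool's x, y, z in rad, a list of three; "fingers": the closure, from 0 (fully open) to 1 (shut). In form: [{"translation": [dx, dy, dz], "turn": [wx, wy, wz], "fingers": fingers}, ...]. A call has 1 to 12 rows; each row is the pose to reach, as a shift and turn from the pose commanded when the call began, along the tool's axes at that moment; what a row does not reach only later rows make up. A row lasts 1/12 s, in which the tool goes at most 41.7 mm and 7.16 degrees, less where a joint would pass 70% of its speed; a pose out of reach is approached as far as the arm can. A call with a gripper value outside its range is refused whole. The fingers move at their own pace and stop on an object; the grip force is fixed at half the most. Time passes only in rows, so rows that repeat a pose let the fingers close. It gives the time, the measured TCP pose, the force and the opening at its end, in the units of the state.
- arm.observe(): the state, without advancing time (a new reading comes with each control period).
- optics.get_image(name): name is "scene" or "top"; returns (picture, depth): 480x640x3 uint8, blue, green, red; 480x640 float32, m along the optical axis (not along the pixel's ray), 0 where there is no reading.
- optics.camera_params(name): a dict with "fx", "fy", "cx", "cy" (pixels), "pose" (4x4, takes a point from camera to world coordinates). Camera axes: x right, y down, z forward; pixel columns grow to the right and rows downward; lengths in m; the calibration is good to about 2 mm. A picture is of the moment at which its call begins. camera_params takes no time and is no camera call.
- arm.finish_job(): hands the job in, once; it reports no verdict.
Trained networks look in the newest picture that a camera, given by its name, has taken for a name from the list of things; names that differ only in an ending like _2 or _b are one class to them, and where a whole thing is asked for, a point or a joint stands for the part that bears it (a point fixed in the world has none). Each returns a list of dicts, best first, with "p" (0 to 1); they miss things now and then, are a little off and sometimes report something else, mostly with a low value. They report only what shows in the picture. A call takes as long as a camera call.
- optics.find_in(name, camera): "location" ([x, y, z] in m, in world coordinates, good to about 4 mm: the middle of the surface that is visible of it).
- optics.mark_of(name, camera): "location" ([x, y, z] in m, in world coordinates, good to about 4 mm: a listed point, or the origin of a listed thing).
The state is a dict: "time_s": time; "joint_positions": joint angles; "joint_velocities": joint speeds; "effort": joint torques, N m; "eef_pos": TCP position; "orientation": TCP orientation; "force": force on the tool from outside, world axes, zero at the start; "ft_torque": the same for the moment, N m; "opening": finger opening in m.
Only numpy, scipy, OpenCV 4.12 (cv2) and the standard library are available. Lean on these libraries where they do the work, as an engineer would, in place of code of your own. Each camera call takes 0.05 s, during which the arm holds its last target. There are 200 camera calls.

## Working session

There is one attempt and no reset: what is moved stays moved. The work goes in short steps, Python scripts to look and compute and a tool call to move; the robot and the scene stay as the last step left them, time stands still between calls to the robot, and variables do not carry over. Pictures are saved under pics/ and viewed, about 8 in all and at most 12, crops included, and the job is handed in when it is done.

Besides the shell and the picture viewer there is one more tool, called after "Call:" as name(argument=value, ...) on one line, values as JSON. carry_out: Moves the arm, as the interface text tells. Its arguments: {"type":"object","properties":{"plan":{"type":"array"}},"required":["plan"]}

```bash
mkdir -p pics; python3 - <<'E'
from plant import arm, optics
import cv2,numpy as np
for c in("scene","top"):
    im,d=optics.get_image(c); cv2.imwrite(f"pics/{c}0.png",im)
    for n in("crank_center","handle_grip","lock_knob","lock_pivot","stage","turntable","jar","carton","tub","loupe"):
        print(c,n,[(np.round(r["location"],4).tolist(),round(r["p"],2)) for r in optics.mark_of(n,c)[:2]])
    p=optics.camera_params(c);print(p["fx"],np.round(p["pose"],3).tolist())
print(arm.observe())
E
```

```text
scene crank_center [([0.5292, -0.0954, 0.0974], 0.77), ([0.5568, -0.1152, 0.1304], 0.44)]
scene handle_grip [([0.5601, -0.1177, 0.1276], 0.7)]
scene lock_knob [([0.495, 0.218, 0.0837], 0.62)]
scene lock_pivot [([0.5228, 0.1595, 0.0814], 0.67)]
scene stage [([0.5252, 0.0401, 0.0033], 0.98)]
scene turntable [([0.5248, 0.0433, 0.0407], 0.57)]
scene jar [([0.6029, 0.3857, -0.0016], 0.8), ([0.495, 0.2174, 0.0828], 0.36)]
scene carton [([0.5104, -0.4336, 0.0066], 0.76)]
scene tub [([0.4418, 0.3912, 0.0038], 0.74)]
scene loupe []
441.32455296509875 [[0.74, 0.407, -0.536, 1.064], [0.673, -0.448, 0.589, -0.618], [-0.0, -0.796, -0.605, 0.697], [0.0, 0.0, 0.0, 1.0]]
top crank_center [([0.5272, -0.0934, 0.1047], 0.89)]
top handle_grip [([0.5637, -0.1199, 0.1305], 0.65)]
top lock_knob [([0.4953, 0.2181, 0.082], 0.73)]
top lock_pivot [([0.5238, 0.1583, 0.082], 0.88)]
top stage [([0.5231, 0.0428, 0.0031], 0.77)]
top turntable [([0.5224, 0.0391, 0.0457], 0.98)]
top jar [([0.6019, 0.3867, 0.0012], 0.87)]
top carton [([0.5139, -0.4341, 0.0031], 0.88)]
top tub [([0.4422, 0.3903, -0.0023], 0.91)]
top loupe []
519.8597573615594 [[0.005, -0.981, 0.194, 0.294], [-1.0, -0.007, -0.01, -0.01], [0.011, -0.194, -0.981, 1.368], [0.0, 0.0, 0.0, 1.0]]
{'time_s': 1.1, 'joint_positions': array([ 1.06710411e+00,  2.63889828e-01,  1.60401054e+00, -9.23726712e-06,
        1.27369779e+00, -3.68903126e-02]), 'joint_velocities': array([ 9.80563957e-04, -5.59373314e-05,  8.63034406e-06,  5.27303989e-04,
       -1.28577606e-03, -2.37783531e-04]), 'effort': array([ 7.75353765e-04, -5.02085245e+01, -3.57260549e+01,  7.28737470e-02,
        1.86661002e-02, -4.27030545e-05]), 'eef_pos': array([0.30376585, 0.60277543, 0.23870688]), 'orientation': array([-3.14158683e+00,  8.62353390e-06,  2.67479345e+00]), 'force': array([ 0.30572952, -0.29695877, -0.74958114]), 'ft_torque': array([-0.02936882, -0.05440839, -0.03408025]), 'opening': 0.08814397210006976}
```

View pics/top0.png

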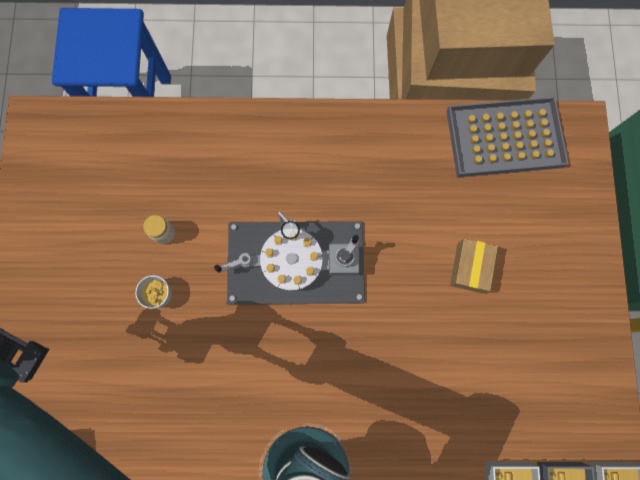

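View pics/scene0.png

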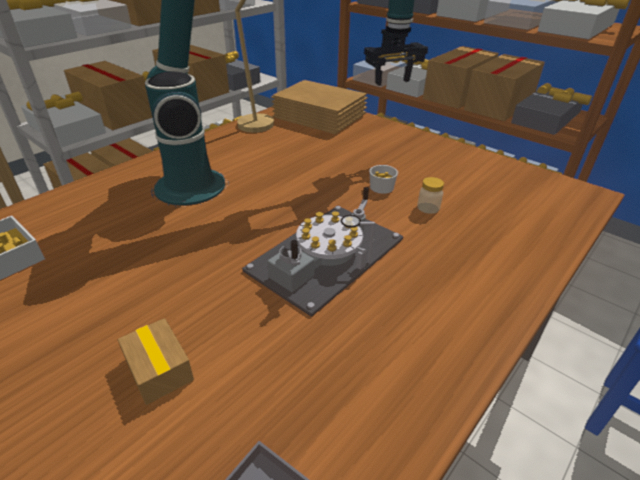

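Top view: the crank handle is at (355,240) with its hub at (345,257). The lock knob is at (218,268) and its pivot at (244,260). The fittings ring the disc centre (291,259), and the loupe is at (290,230). The jar, tub and carton are all clear of the work. The scene view agrees.

Call:
carry_out(plan=[{"translation":[-555,-529,45],"turn":[0,0,1.104],"fingers":0},{"translation":[-555,-529,45],"turn":[0,0,1.104],"fingers":0},{"translation":[-555,-529,45],"turn":[0,0,1.104],"fingers":0},{"translation":[-555,-529,45],"turn":[0,0,1.104],"fingers":0},{"translation":[-555,-529,45],"turn":[0,0,1.104],"fingers":0},{"translation":[-555,-529,45],"turn":[0,0,1.104],"fingers":0},{"translation":[-555,-529,45],"turn":[0,0,1.104],"fingers":0},{"translation":[-555,-529,45],"turn":[0,0,1.104],"fingers":0},{"translation":[-555,-529,45],"turn":[0,0,1.104],"fingers":0},{"translation":[-555,-529,45],"turn":[0,0,1.104],"fingers":0},{"translation":[-555,-529,45],"turn":[0,0,1.104],"fingers":0},{"translation":[-555,-529,45],"turn":[0,0,1.104],"fingers":0}])

```text
time_s: 2.1
eef_pos: [0.4718, 0.1307, 0.2098]
orientation: [3.14, -0.0, 1.571]
force: [1.3, 0.1, 0.3]
opening: 0.0883
```

```bash
cat > h.py <<'E'
import numpy as np, cv2
from scipy.spatial.transform import Rotation as Ro
from plant import arm, optics
def delta(target,yaw):
    o=arm.observe(); R=Ro.from_euler('xyz',o["orientation"]); T=Ro.from_euler('xyz',[np.pi,0,yaw])
    print("t",o["time_s"],"pos",np.round(o["eef_pos"],4),"rpy",np.round(o["orientation"],3),"F",np.round(o["force"],1),"open",round(o["opening"],4))
    print("mm",np.round(R.inv().apply(np.array(target)-o["eef_pos"])*1000,1),"turn",np.round((R.inv()*T).as_rotvec(),3))
E
python3 - <<'E'
from h import *
delta([.562,-.119,.190],np.pi/2)
# fittings from first picture
im=cv2.imread("pics/top0.png"); p=optics.camera_params("top"); P=np.array(p["pose"])
hsv=cv2.cvtColor(im,cv2.COLOR_BGR2HSV)
m=cv2.inRange(hsv,(12,110,90),(30,255,255)); m[:, :250]=0; m[:,330:]=0; m[:225]=0; m[295:]=0
n,l,s,c=cv2.connectedComponentsWithStats(m)
for i in range(1,n):
    if s[i,4]<6: continue
    u,v=c[i]; r=P[:3,:3]@np.array([(u-p["cx"])/p["fx"],(v-p["cy"])/p["fy"],1]); q=P[:3,3]+r*(.074-P[2,3])/r[2]
    d=q[:2]-[.524,.0415]; a=np.degrees(np.arctan2(d[1],d[0]))
    print(np.round(c[i],1),s[i,4],np.round(np.hypot(*d)*1e3,1),round(a,1),round(a%40,1))
E
```

```text
t 2.1 pos [0.4718 0.1307 0.2098] rpy [ 3.14  -0.     1.571] F [1.3 0.1 0.3] open 0.0883
mm [-249.7   90.2   19.8] turn [ 0.001 -0.     0.   ]
[277.7 239.8] 47 57.5 35.7 35.7
[293.5 238.5] 6 50.7 -7.4 32.6
[306.8 242. ] 44 58.1 -44.3 35.7
[268.8 252.4] 47 57.2 75.8 35.8
[313.5 255.8] 46 58.0 -84.3 35.7
[270.1 267.7] 43 57.3 116.2 36.2
[309.6 270.8] 45 58.2 -124.0 36.0
[281.1 278.7] 43 57.9 156.3 36.3
[296.9 279.9] 43 58.1 -163.6 36.4
```

Call:
carry_out(plan=[{"translation":[-250,90,20],"turn":[0,0,0],"fingers":0},{"translation":[-250,90,20],"turn":[0,0,0],"fingers":0},{"translation":[-250,90,20],"turn":[0,0,0],"fingers":0},{"translation":[-250,90,20],"turn":[0,0,0],"fingers":0},{"translation":[-250,90,20],"turn":[0,0,0],"fingers":0},{"translation":[-250,90,20],"turn":[0,0,0],"fingers":0},{"translation":[-250,90,20],"turn":[0,0,0],"fingers":0},{"translation":[-250,90,20],"turn":[0,0,0],"fingers":0},{"translation":[-250,90,60],"turn":[0,0,0],"fingers":0},{"translation":[-250,90,99],"turn":[0,0,0],"fingers":0},{"translation":[-250,90,99],"turn":[0,0,0],"fingers":0.5},{"translation":[-250,90,99],"turn":[0,0,0],"fingers":0.7}])

```text
time_s: 3.1
eef_pos: [0.5587, -0.1154, 0.1082]
orientation: [-3.135, -0.002, 1.572]
force: [-0.2, -0.4, 0.1]
opening: 0.0769
```

```bash
python3 - <<'E'
from h import *
for c in("top","scene"):
    im,d=optics.get_image(c)
    cv2.imwrite(f"pics/{c}1.png",cv2.resize(im[190:320,190:420] if c=="top" else im[180:320,220:420],None,fx=3,fy=3))
    for n in("handle_grip",): print(c,[(np.round(r["location"],4).tolist(),round(r["p"],2)) for r in optics.mark_of(n,c)[:2]])
delta([.562,-.119,.111],np.pi/2)
E
```

```text
top []
scene [([0.5604, -0.117, 0.1308], 0.44), ([0.5104, -0.4348, 0.0026], 0.24)]
t 3.3 pos [ 0.5635 -0.1171  0.1135] rpy [3.137e+00 1.000e-03 1.572e+00] F [0.7 0.2 0.1] open 0.0609
mm [-1.9 -1.5  2.5] turn [0.005 0.001 0.001]
```

Call:
carry_out(plan=[{"translation":[-1,-1,0],"turn":[0,0,0],"fingers":1},{"translation":[-1,-1,0],"turn":[0,0,0],"fingers":1},{"translation":[-1,-1,0],"turn":[0,0,0],"fingers":1},{"translation":[-1,-1,0],"turn":[0,0,0],"fingers":1},{"translation":[-1,-1,0],"turn":[0,0,0],"fingers":1},{"translation":[-1,-1,0],"turn":[0,0,0],"fingers":1}])

```text
time_s: 3.8
eef_pos: [0.5604, -0.1184, 0.1105]
orientation: [3.142, -0.0, 1.571]
force: [-0.1, 0.5, -1.0]
opening: 0.0207
```

```bash
python3 - <<'E'
from h import *
im,d=optics.get_image("scene"); cv2.imwrite("pics/scene2.png",cv2.resize(im[180:320,220:420],None,fx=3,fy=3))
delta([.562,-.119,.111],np.pi/2)
E
```

```text
t 3.85 pos [ 0.5604 -0.1184  0.1104] rpy [-3.141 -0.     1.571] F [0.1 0.7 0.7] open 0.0167
mm [-0.6  1.6 -0.6] turn [-0. -0. -0.]
```

View pics/scene2.png

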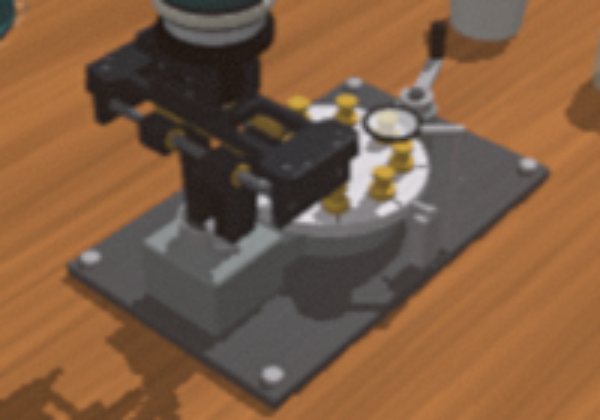

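Crop: the fingers straddle the handle around (215,200) and are closing. Next, a slow first quarter turn.

```bash
cat >> h.py <<'E'
def arc(a0,angs,r=42):
    a0=np.radians(a0)
    for a in np.radians(angs): print([round(float(r*(np.sin(a)-np.sin(a0))),1),round(float(r*(np.cos(a)-np.cos(a0))),1)],end=" ")
    print()
E
python3 - <<'E'
from h import *
arc(-36.5,-36.5-np.array([3,9,18,27,36,45,54,63,72,81,90]))
E
```

```text
[-1.7, -1.4] [-5.0, -4.3] [-9.2, -9.4] [-12.6, -15.0] [-15.1, -21.1] [-16.6, -27.6] [-17.0, -34.1] [-16.4, -40.7] [-14.8, -47.1] [-12.3, -53.2] [-8.8, -58.7]
```

Call:
carry_out(plan=[{"translation":[0,0,0],"turn":[0,0,0],"fingers":1},{"translation":[-1.7,-1.4,0],"turn":[0,0,0],"fingers":1},{"translation":[-5.0,-4.3,0],"turn":[0,0,0],"fingers":1},{"translation":[-9.2,-9.4,0],"turn":[0,0,0],"fingers":1},{"translation":[-12.6,-15.0,0],"turn":[0,0,0],"fingers":1},{"translation":[-15.1,-21.1,0],"turn":[0,0,0],"fingers":1},{"translation":[-16.6,-27.6,0],"turn":[0,0,0],"fingers":1},{"translation":[-17.0,-34.1,0],"turn":[0,0,0],"fingers":1},{"translation":[-16.4,-40.7,0],"turn":[0,0,0],"fingers":1},{"translation":[-14.8,-47.1,0],"turn":[0,0,0],"fingers":1},{"translation":[-12.3,-53.2,0],"turn":[0,0,0],"fingers":1},{"translation":[-8.8,-58.7,0],"turn":[0,0,0],"fingers":1}])

```text
time_s: 4.85
eef_pos: [0.5003, -0.1274, 0.1105]
orientation: [-3.14, 0.001, 1.571]
force: [0.4, -4.9, 1.0]
opening: 0.0141
```

```bash
python3 - <<'E'
from h import *
optics.get_image("scene")
delta([.5275-.025,-.094-.0338,.111],np.pi/2)
E
```

```text
t 4.9 pos [ 0.4992 -0.1266  0.1102] rpy [-3.139 -0.     1.571] F [-2.8 -4.8  4.7] open 0.014
mm [-1.2  3.3 -0.8] turn [-0.003 -0.     0.   ]
```

```bash
python3 - <<'E'
from h import *
arc(-129,-129-np.array([6,16,28,40,52,64,76,88,100,112,122,126]))
E
```

```text
[2.9, -3.3] [8.5, -8.0] [16.2, -12.2] [24.6, -14.8] [33.4, -15.6] [42.1, -14.5] [50.4, -11.6] [57.9, -7.1] [64.3, -1.1] [69.4, 6.1] [72.4, 12.8] [73.2, 15.6]
```

Call:
carry_out(plan=[{"translation":[2.9,-3.3,0],"turn":[0,0,0],"fingers":1},{"translation":[8.5,-8.0,0],"turn":[0,0,0],"fingers":1},{"translation":[16.2,-12.2,0],"turn":[0,0,0],"fingers":1},{"translation":[24.6,-14.8,0],"turn":[0,0,0],"fingers":1},{"translation":[33.4,-15.6,0],"turn":[0,0,0],"fingers":1},{"translation":[42.1,-14.5,0],"turn":[0,0,0],"fingers":1},{"translation":[50.4,-11.6,0],"turn":[0,0,0],"fingers":1},{"translation":[57.9,-7.1,0],"turn":[0,0,0],"fingers":1},{"translation":[64.3,-1.1,0],"turn":[0,0,0],"fingers":1},{"translation":[69.4,6.1,0],"turn":[0,0,0],"fingers":1},{"translation":[72.4,12.8,0],"turn":[0,0,0],"fingers":1},{"translation":[73.2,15.6,0],"turn":[0,0,0],"fingers":1}])

```text
time_s: 5.9
eef_pos: [0.5188, -0.0532, 0.1103]
orientation: [3.141, -0.0, 1.572]
force: [-2.0, 1.0, 2.5]
opening: 0.0139
```

```bash
cat >> h.py <<'E'
def pol(C=(.528,-.094)):
    o=arm.observe(); d=o["eef_pos"][:2]-C; r=np.hypot(*d); u=d/r; F=o["force"][:2]
    print("t",o["time_s"],"pos",np.round(o["eef_pos"],4),"r",round(r*1e3,1),"ang",round(np.degrees(np.arctan2(d[1],d[0])),1),"Frad",round(F@u,1),"Fres",round(-F@np.array([u[1],-u[0]]),1),"Fz",round(o["force"][2],1))
E
python3 - <<'E'
from h import *
pol();optics.get_image("scene");pol()
E
```

```text
t 5.9 pos [ 0.5188 -0.0532  0.1103] r 41.9 ang 102.7 Frad 1.4 Fres 1.7 Fz 2.5
t 5.95 pos [ 0.5188 -0.0532  0.1103] r 41.8 ang 102.7 Frad 1.7 Fres 1.8 Fz 1.9
```

```bash
python3 - <<'E'
from h import *
s=[6,20,42,64,86,108,130,152,174,196,216,226]
for a0 in(103,103-226,103-452): arc(a0,a0-np.array(s))
E
```

```text
[0.8, 4.3] [0.8, 14.6] [-4.2, 29.8] [-14.5, 42.1] [-28.6, 49.6] [-44.6, 51.3] [-60.0, 46.9] [-72.6, 37.0] [-80.6, 23.1] [-82.9, 7.2] [-79.6, -7.0] [-76.1, -13.4] 
[2.6, -3.6] [9.9, -10.7] [24.4, -17.7] [40.3, -18.8] [55.6, -13.9] [67.9, -3.6] [75.4, 10.6] [77.1, 26.5] [72.6, 41.9] [62.8, 54.6] [50.3, 62.1] [43.2, 64.1] 
[-4.4, 0.6] [-14.6, 0.3] [-29.6, -5.2] [-41.6, -16.0] [-48.6, -30.4] [-49.7, -46.3] [-44.7, -61.6] [-34.4, -73.9] [-20.3, -81.4] [-4.4, -83.1] [9.7, -79.3] [16.1, -75.6]
```

Call:
carry_out(plan=[{"translation":[0.8,4.3,0],"turn":[0,0,0],"fingers":1},{"translation":[0.8,14.6,0],"turn":[0,0,0],"fingers":1},{"translation":[-4.2,29.8,0],"turn":[0,0,0],"fingers":1},{"translation":[-14.5,42.1,0],"turn":[0,0,0],"fingers":1},{"translation":[-28.6,49.6,0],"turn":[0,0,0],"fingers":1},{"translation":[-44.6,51.3,0],"turn":[0,0,0],"fingers":1},{"translation":[-60.0,46.9,0],"turn":[0,0,0],"fingers":1},{"translation":[-72.6,37.0,0],"turn":[0,0,0],"fingers":1},{"translation":[-80.6,23.1,0],"turn":[0,0,0],"fingers":1},{"translation":[-82.9,7.2,0],"turn":[0,0,0],"fingers":1},{"translation":[-79.6,-7.0,0],"turn":[0,0,0],"fingers":1},{"translation":[-76.1,-13.4,0],"turn":[0,0,0],"fingers":1}])

```text
time_s: 6.95
eef_pos: [0.5045, -0.1307, 0.1104]
orientation: [3.138, -0.0, 1.569]
force: [3.9, 2.0, -2.0]
opening: 0.0139
```

```bash
python3 - <<'E'
from h import *
pol();optics.get_image("scene");pol()
E
```

```text
t 6.95 pos [ 0.5045 -0.1307  0.1104] r 43.6 ang -122.6 Frad -3.8 Fres 2.3 Fz -2.0
t 7.0 pos [ 0.5037 -0.1302  0.1104] r 43.6 ang -123.8 Frad -1.8 Fres 0.9 Fz -1.2
```

Call:
carry_out(plan=[{"translation":[2.6,-3.6,0],"turn":[0,0,0],"fingers":1},{"translation":[9.9,-10.7,0],"turn":[0,0,0],"fingers":1},{"translation":[24.4,-17.7,0],"turn":[0,0,0],"fingers":1},{"translation":[40.3,-18.8,0],"turn":[0,0,0],"fingers":1},{"translation":[55.6,-13.9,0],"turn":[0,0,0],"fingers":1},{"translation":[67.9,-3.6,0],"turn":[0,0,0],"fingers":1},{"translation":[75.4,10.6,0],"turn":[0,0,0],"fingers":1},{"translation":[77.1,26.5,0],"turn":[0,0,0],"fingers":1},{"translation":[72.6,41.9,0],"turn":[0,0,0],"fingers":1},{"translation":[62.8,54.6,0],"turn":[0,0,0],"fingers":1},{"translation":[50.3,62.1,0],"turn":[0,0,0],"fingers":1},{"translation":[43.2,64.1,0],"turn":[0,0,0],"fingers":1}])

```text
time_s: 8.0
eef_pos: [0.5678, -0.0872, 0.1101]
orientation: [-3.139, -0.001, 1.571]
force: [-3.7, 1.6, 2.2]
opening: 0.0141
```

Call:
carry_out(plan=[{"translation":[-4.4,0.6,0],"turn":[0,0,0],"fingers":1},{"translation":[-14.6,0.3,0],"turn":[0,0,0],"fingers":1},{"translation":[-29.6,-5.2,0],"turn":[0,0,0],"fingers":1},{"translation":[-41.6,-16.0,0],"turn":[0,0,0],"fingers":1},{"translation":[-48.6,-30.4,0],"turn":[0,0,0],"fingers":1},{"translation":[-49.7,-46.3,0],"turn":[0,0,0],"fingers":1},{"translation":[-44.7,-61.6,0],"turn":[0,0,0],"fingers":1},{"translation":[-34.4,-73.9,0],"turn":[0,0,0],"fingers":1},{"translation":[-20.3,-81.4,0],"turn":[0,0,0],"fingers":1},{"translation":[-4.4,-83.1,0],"turn":[0,0,0],"fingers":1},{"translation":[9.7,-79.3,0],"turn":[0,0,0],"fingers":1},{"translation":[16.1,-75.6,0],"turn":[0,0,0],"fingers":1}])

```text
time_s: 9.0
eef_pos: [0.492, -0.0702, 0.1105]
orientation: [3.141, 0.001, 1.572]
force: [0.4, -3.9, -1.6]
opening: 0.0142
```

```bash
python3 - <<'E'
from h import *
pol();optics.get_image("top");pol()
im,d=optics.get_image("top"); cv2.imwrite("pics/top2.png",im); p=optics.camera_params("top"); P=np.array(p["pose"])
hsv=cv2.cvtColor(im,cv2.COLOR_BGR2HSV)
m=cv2.inRange(hsv,(12,110,90),(30,255,255)); m[:, :250]=0; m[:,330:]=0; m[:225]=0; m[295:]=0
n,l,s,c=cv2.connectedComponentsWithStats(m)
for i in range(1,n):
    if s[i,4]<30: continue
    u,v=c[i]; r=P[:3,:3]@np.array([(u-p["cx"])/p["fx"],(v-p["cy"])/p["fy"],1]); q=P[:3,3]+r*(.074-P[2,3])/r[2]
    d=q[:2]-[.524,.0415]; a=np.degrees(np.arctan2(d[1],d[0])); print(round(a,1),round(a%40,1))
arc(-229,-229-np.array([6,16,26,36,46,53]))
E
```

```text
t 9.0 pos [ 0.492  -0.0702  0.1105] r 43.2 ang 146.5 Frad -2.5 Fres 3.0 Fz -1.6
t 9.05 pos [ 0.4926 -0.0696  0.1105] r 43.0 ang 145.4 Frad 1.2 Fres 1.2 Fz -1.3
-29.6 10.4
51.0 11.0
90.8 10.8
131.6 11.6
171.3 11.3
[2.7, 3.5] [6.4, 9.8] [8.9, 16.7] [10.1, 23.9] [10.1, 31.2] [9.4, 36.3]
```

Turned about 898° so far, and the fittings moved 25°, which agrees. At least about 230° should remain, so I'll do 190° more and then feel for the stop.

```bash
python3 - <<'E'
from h import *
arc(145,145-np.array([6,18,36,54,72,90,108,126,144,162,180,190]))
E
```

```text
[3.5, 2.7] [9.5, 9.1] [15.6, 20.7] [17.9, 33.7] [16.1, 46.7] [10.3, 58.5] [1.2, 67.9] [-10.4, 74.1] [-23.4, 76.4] [-36.4, 74.6] [-48.2, 68.8] [-53.8, 64.1]
```

Call:
carry_out(plan=[{"translation":[3.5,2.7,0],"turn":[0,0,0],"fingers":1},{"translation":[9.5,9.1,0],"turn":[0,0,0],"fingers":1},{"translation":[15.6,20.7,0],"turn":[0,0,0],"fingers":1},{"translation":[17.9,33.7,0],"turn":[0,0,0],"fingers":1},{"translation":[16.1,46.7,0],"turn":[0,0,0],"fingers":1},{"translation":[10.3,58.5,0],"turn":[0,0,0],"fingers":1},{"translation":[1.2,67.9,0],"turn":[0,0,0],"fingers":1},{"translation":[-10.4,74.1,0],"turn":[0,0,0],"fingers":1},{"translation":[-23.4,76.4,0],"turn":[0,0,0],"fingers":1},{"translation":[-36.4,74.6,0],"turn":[0,0,0],"fingers":1},{"translation":[-48.2,68.8,0],"turn":[0,0,0],"fingers":1},{"translation":[-53.8,64.1,0],"turn":[0,0,0],"fingers":1}])

```text
time_s: 10.1
eef_pos: [0.5566, -0.1244, 0.11]
orientation: [-3.141, -0.003, 1.569]
force: [-2.1, 4.8, 1.0]
opening: 0.0138
```

```bash
python3 - <<'E'
from h import *
pol();optics.get_image("top");pol()
for k in range(8):
    a=-45-18*k; arc(a,a-np.array([5,10,15,18,18]))
E
```

```text
t 10.1 pos [ 0.5566 -0.1244  0.11  ] r 41.7 ang -46.7 Frad -5.0 Fres 1.8 Fz 1.0
t 10.15 pos [ 0.5559 -0.1249  0.1099] r 41.6 ang -47.8 Frad -4.4 Fres 0.9 Fz 1.6
[-2.5, -2.7] [-4.7, -5.6] [-6.7, -8.7] [-7.7, -10.6] [-7.7, -10.6] 
[-1.5, -3.3] [-2.7, -6.8] [-3.7, -10.3] [-4.1, -12.5] [-4.1, -12.5] 
[-0.4, -3.6] [-0.5, -7.3] [-0.3, -11.0] [0.0, -13.1] [0.0, -13.1] 
[0.7, -3.6] [1.8, -7.1] [3.1, -10.5] [4.1, -12.5] [4.1, -12.5] 
[1.8, -3.2] [3.9, -6.2] [6.2, -9.0] [7.7, -10.6] [7.7, -10.6] 
[2.7, -2.5] [5.6, -4.7] [8.7, -6.7] [10.6, -7.7] [10.6, -7.7] 
[3.3, -1.5] [6.8, -2.7] [10.3, -3.7] [12.5, -4.1] [12.5, -4.1] 
[3.6, -0.4] [7.3, -0.5] [11.0, -0.3] [13.1, -0.0] [13.1, -0.0]
```

Call:
carry_out(plan=[{"translation":[-2.5,-2.7,0],"turn":[0,0,0],"fingers":1},{"translation":[-4.7,-5.6,0],"turn":[0,0,0],"fingers":1},{"translation":[-6.7,-8.7,0],"turn":[0,0,0],"fingers":1},{"translation":[-7.7,-10.6,0],"turn":[0,0,0],"fingers":1},{"translation":[-7.7,-10.6,0],"turn":[0,0,0],"fingers":1}])

```text
time_s: 10.57
eef_pos: [0.5461, -0.132, 0.1103]
orientation: [3.141, -0.001, 1.571]
force: [-0.5, 3.7, -0.8]
opening: 0.0141
```

```bash
python3 -c "
from h import *
pol()"
```

```text
t 10.5667 pos [ 0.5461 -0.132   0.1103] r 42.0 ang -64.6 Frad -3.5 Fres 1.1 Fz -0.8
```

Call:
carry_out(plan=[{"translation":[-1.5,-3.3,0],"turn":[0,0,0],"fingers":1},{"translation":[-2.7,-6.8,0],"turn":[0,0,0],"fingers":1},{"translation":[-3.7,-10.3,0],"turn":[0,0,0],"fingers":1},{"translation":[-4.1,-12.5,0],"turn":[0,0,0],"fingers":1},{"translation":[-4.1,-12.5,0],"turn":[0,0,0],"fingers":1}])

```text
time_s: 10.98
eef_pos: [0.5332, -0.1363, 0.1104]
orientation: [3.141, -0.0, 1.571]
force: [1.0, 4.4, -2.1]
opening: 0.0137
```

```bash
python3 -c "
from h import *
pol()"
```

```text
t 10.9833 pos [ 0.5332 -0.1363  0.1104] r 42.6 ang -83.0 Frad -4.2 Fres 1.6 Fz -2.1
```

Call:
carry_out(plan=[{"translation":[-0.4,-3.6,0],"turn":[0,0,0],"fingers":1},{"translation":[-0.5,-7.3,0],"turn":[0,0,0],"fingers":1},{"translation":[-0.3,-11.0,0],"turn":[0,0,0],"fingers":1},{"translation":[0.0,-13.1,0],"turn":[0,0,0],"fingers":1},{"translation":[0.0,-13.1,0],"turn":[0,0,0],"fingers":1}])

```text
time_s: 11.4
eef_pos: [0.5206, -0.1364, 0.1105]
orientation: [3.14, 0.0, 1.571]
force: [2.7, 4.4, -4.1]
opening: 0.014
```

```bash
python3 -c "
from h import *
pol()"
```

```text
t 11.4 pos [ 0.5206 -0.1364  0.1105] r 43.1 ang -100.0 Frad -4.8 Fres 1.9 Fz -4.1
```

Call:
carry_out(plan=[{"translation":[1.0,-3.6,0],"turn":[0,0,0],"fingers":1},{"translation":[2.3,-7.1,0],"turn":[0,0,0],"fingers":1},{"translation":[3.8,-10.5,0],"turn":[0,0,0],"fingers":1},{"translation":[5.0,-12.5,0],"turn":[0,0,0],"fingers":1},{"translation":[5.0,-12.5,0],"turn":[0,0,0],"fingers":1}])

```text
time_s: 11.82
eef_pos: [0.5075, -0.132, 0.1107]
orientation: [3.142, 0.002, 1.571]
force: [0.9, -0.8, -2.4]
opening: 0.0137
```

```bash
python3 -c "
from h import *
pol()"
```

```text
t 11.8167 pos [ 0.5075 -0.132   0.1107] r 43.2 ang -118.3 Frad 0.3 Fres 1.2 Fz -2.4
```

Call:
carry_out(plan=[{"translation":[1.8,-3.2,0],"turn":[0,0,0],"fingers":1},{"translation":[3.9,-6.2,0],"turn":[0,0,0],"fingers":1},{"translation":[6.2,-9.0,0],"turn":[0,0,0],"fingers":1},{"translation":[7.7,-10.6,0],"turn":[0,0,0],"fingers":1},{"translation":[7.7,-10.6,0],"turn":[0,0,0],"fingers":1}])

```text
time_s: 12.23
eef_pos: [0.4964, -0.1238, 0.1106]
orientation: [-3.141, 0.001, 1.571]
force: [-1.2, -4.8, -0.1]
opening: 0.0141
```

```bash
python3 -c "
from h import *
pol()"
```

```text
t 12.2333 pos [ 0.4964 -0.1238  0.1106] r 43.4 ang -136.7 Frad 4.1 Fres 2.6 Fz -0.1
```

Call:
carry_out(plan=[{"translation":[2.7,-2.5,0],"turn":[0,0,0],"fingers":1},{"translation":[5.6,-4.9,0],"turn":[0,0,0],"fingers":1},{"translation":[8.5,-7.0,0],"turn":[0,0,0],"fingers":1},{"translation":[10.2,-8.1,0],"turn":[0,0,0],"fingers":1},{"translation":[10.2,-8.1,0],"turn":[0,0,0],"fingers":1}])

```text
time_s: 12.65
eef_pos: [0.4887, -0.113, 0.1104]
orientation: [-3.141, -0.0, 1.571]
force: [-1.3, -3.1, 1.6]
opening: 0.0136
```

```bash
python3 -c "
from h import *
pol()"
```

```text
t 12.65 pos [ 0.4887 -0.113   0.1104] r 43.7 ang -154.2 Frad 2.5 Fres 2.2 Fz 1.6
```

Call:
carry_out(plan=[{"translation":[3.3,-1.5,0],"turn":[0,0,0],"fingers":1},{"translation":[6.8,-2.7,0],"turn":[0,0,0],"fingers":1},{"translation":[10.3,-3.7,0],"turn":[0,0,0],"fingers":1},{"translation":[12.5,-4.1,0],"turn":[0,0,0],"fingers":1},{"translation":[12.5,-4.1,0],"turn":[0,0,0],"fingers":1}])

```text
time_s: 13.07
eef_pos: [0.4847, -0.1003, 0.1104]
orientation: [-3.141, -0.0, 1.571]
force: [-3.7, -2.6, 2.2]
opening: 0.0141
```

```bash
python3 -c "
from h import *
pol()"
```

```text
t 13.0667 pos [ 0.4847 -0.1003  0.1104] r 43.7 ang -171.7 Frad 4.0 Fres 2.1 Fz 2.2
```

Call:
carry_out(plan=[{"translation":[3.6,-0.4,0],"turn":[0,0,0],"fingers":1},{"translation":[7.3,-0.5,0],"turn":[0,0,0],"fingers":1},{"translation":[11.0,-0.3,0],"turn":[0,0,0],"fingers":1},{"translation":[13.1,-0.1,0],"turn":[0,0,0],"fingers":1},{"translation":[13.1,-0.1,0],"turn":[0,0,0],"fingers":1}])

```text
time_s: 13.48
eef_pos: [0.4849, -0.0871, 0.1103]
orientation: [-3.141, -0.001, 1.571]
force: [-3.5, -1.5, 1.7]
opening: 0.0138
```

```bash
python3 -c "
from h import *
pol()
for k in range(9):
    a=170-18*k; arc(a,a-np.array([5,10,15,18]))"
```

```text
t 13.4833 pos [ 0.4849 -0.0871  0.1103] r 43.6 ang 171.0 Frad 3.3 Fres 2.1 Fz 1.7
[3.6, 0.8] [7.1, 1.9] [10.5, 3.3] [12.4, 4.3] 
[3.2, 1.9] [6.1, 4.0] [8.9, 6.4] [10.5, 7.9] 
[2.4, 2.7] [4.6, 5.7] [6.5, 8.8] [7.5, 10.8] 
[1.5, 3.4] [2.6, 6.8] [3.5, 10.4] [3.8, 12.6] 
[0.4, 3.6] [0.4, 7.3] [0.1, 11.0] [-0.2, 13.1] 
[-0.8, 3.6] [-1.9, 7.1] [-3.3, 10.5] [-4.3, 12.4] 
[-1.9, 3.2] [-4.0, 6.1] [-6.4, 8.9] [-7.9, 10.5] 
[-2.7, 2.4] [-5.7, 4.6] [-8.8, 6.5] [-10.8, 7.5] 
[-3.4, 1.5] [-6.8, 2.6] [-10.4, 3.5] [-12.6, 3.8]
```

Call:
carry_out(plan=[{"translation":[3.6,0.8,0],"turn":[0,0,0],"fingers":1},{"translation":[7.1,1.9,0],"turn":[0,0,0],"fingers":1},{"translation":[10.5,3.3,0],"turn":[0,0,0],"fingers":1},{"translation":[12.4,4.3,0],"turn":[0,0,0],"fingers":1},{"translation":[12.4,4.3,0],"turn":[0,0,0],"fingers":1}])

```text
time_s: 13.9
eef_pos: [0.4892, -0.0748, 0.1103]
orientation: [-3.141, -0.001, 1.571]
force: [-3.5, -0.6, 2.0]
opening: 0.0141
```

```bash
python3 -c "
from h import *
pol()"
```

```text
t 13.9 pos [ 0.4892 -0.0748  0.1103] r 43.3 ang 153.6 Frad 2.9 Fres 2.1 Fz 2.0
```

Call:
carry_out(plan=[{"translation":[3.2,1.9,0],"turn":[0,0,0],"fingers":1},{"translation":[6.1,4.0,0],"turn":[0,0,0],"fingers":1},{"translation":[8.9,6.4,0],"turn":[0,0,0],"fingers":1},{"translation":[10.5,7.9,0],"turn":[0,0,0],"fingers":1},{"translation":[10.5,7.9,0],"turn":[0,0,0],"fingers":1}])

```text
time_s: 14.32
eef_pos: [0.4973, -0.0643, 0.1103]
orientation: [-3.141, -0.001, 1.571]
force: [-4.9, 1.4, 2.3]
opening: 0.0139
```

```bash
python3 -c "
from h import *
pol()"
```

```text
t 14.3167 pos [ 0.4973 -0.0643  0.1103] r 42.7 ang 135.9 Frad 4.5 Fres 2.4 Fz 2.3
```

Call:
carry_out(plan=[{"translation":[2.8,2.4,0],"turn":[0,0,0],"fingers":1},{"translation":[5.1,5.2,0],"turn":[0,0,0],"fingers":1},{"translation":[7.0,8.3,0],"turn":[0,0,0],"fingers":1},{"translation":[8.0,10.4,0],"turn":[0,0,0],"fingers":1},{"translation":[8.0,10.4,0],"turn":[0,0,0],"fingers":1}])

```text
time_s: 14.73
eef_pos: [0.5082, -0.0567, 0.1104]
orientation: [3.141, -0.0, 1.571]
force: [-2.8, -0.7, -0.1]
opening: 0.0142
```

```bash
python3 -c "
from h import *
pol()"
```

```text
t 14.7333 pos [ 0.5082 -0.0567  0.1104] r 42.2 ang 118.0 Frad 0.7 Fres 2.8 Fz -0.1
```

Call:
carry_out(plan=[{"translation":[1.5,3.4,0],"turn":[0,0,0],"fingers":1},{"translation":[2.6,6.8,0],"turn":[0,0,0],"fingers":1},{"translation":[3.5,10.4,0],"turn":[0,0,0],"fingers":1},{"translation":[3.8,12.6,0],"turn":[0,0,0],"fingers":1},{"translation":[3.8,12.6,0],"turn":[0,0,0],"fingers":1}])

```text
time_s: 15.15
eef_pos: [0.5208, -0.053, 0.1104]
orientation: [3.141, -0.0, 1.571]
force: [-2.4, 1.0, -0.1]
opening: 0.0141
```

```bash
python3 -c "
from h import *
pol()"
```

```text
t 15.15 pos [ 0.5208 -0.053   0.1104] r 41.7 ang 100.0 Frad 1.4 Fres 2.1 Fz -0.1
```

Call:
carry_out(plan=[{"translation":[0.4,3.6,0],"turn":[0,0,0],"fingers":1},{"translation":[0.4,7.3,0],"turn":[0,0,0],"fingers":1},{"translation":[0.1,11.0,0],"turn":[0,0,0],"fingers":1},{"translation":[-0.2,13.1,0],"turn":[0,0,0],"fingers":1},{"translation":[-0.2,13.1,0],"turn":[0,0,0],"fingers":1}])

```text
time_s: 15.57
eef_pos: [0.5338, -0.0533, 0.1104]
orientation: [3.141, -0.0, 1.571]
force: [-2.6, 2.4, 0.2]
opening: 0.0146
```

```bash
python3 -c "
from h import *
pol()"
```

```text
t 15.5667 pos [ 0.5338 -0.0533  0.1104] r 41.1 ang 81.9 Frad 2.0 Fres 3.0 Fz 0.2
```

Call:
carry_out(plan=[{"translation":[-0.8,3.6,0],"turn":[0,0,0],"fingers":1},{"translation":[-1.8,7.1,0],"turn":[0,0,0],"fingers":1},{"translation":[-3.1,10.5,0],"turn":[0,0,0],"fingers":1},{"translation":[-4.0,12.4,0],"turn":[0,0,0],"fingers":1},{"translation":[-4.0,12.4,0],"turn":[0,0,0],"fingers":1}])

```text
time_s: 15.98
eef_pos: [0.5436, -0.0562, 0.11]
orientation: [-3.136, -0.002, 1.57]
force: [-8.5, 6.0, 7.1]
opening: 0.014
```

```bash
python3 -c "
from h import *
pol()"
```

```text
t 15.9833 pos [ 0.5436 -0.0562  0.11  ] r 40.9 ang 67.6 Frad 2.3 Fres 10.2 Fz 7.1
```

The stop is reached: Fres jumped to 10.2 N, about 16° of wind-up. I'll ease on a little further.

Call:
carry_out(plan=[{"translation":[-0.4,0.9,0],"turn":[0,0,0],"fingers":1},{"translation":[-0.8,1.8,0],"turn":[0,0,0],"fingers":1},{"translation":[-0.8,1.8,0],"turn":[0,0,0],"fingers":1},{"translation":[-0.8,1.8,0],"turn":[0,0,0],"fingers":1}])

```text
time_s: 16.32
eef_pos: [0.5447, -0.0567, 0.1099]
orientation: [-3.135, -0.003, 1.57]
force: [-9.2, 6.4, 6.7]
opening: 0.014
```

```bash
python3 -c "
from h import *
pol();optics.get_image('top');pol();optics.get_image('top');pol()"
```

```text
t 16.3167 pos [ 0.5447 -0.0567  0.1099] r 40.9 ang 65.9 Frad 2.1 Fres 11.0 Fz 6.7
t 16.3667 pos [ 0.5447 -0.0566  0.1099] r 40.9 ang 65.9 Frad 2.6 Fres 11.8 Fz 7.4
t 16.4167 pos [ 0.5447 -0.0566  0.1099] r 40.9 ang 65.9 Frad 1.3 Fres 12.4 Fz 5.8
```

Call:
carry_out(plan=[{"translation":[-0.6,1.3,0],"turn":[0,0,0],"fingers":1},{"translation":[-0.6,1.3,0],"turn":[0,0,0],"fingers":1},{"translation":[-0.6,1.3,0],"turn":[0,0,0],"fingers":1},{"translation":[-0.6,1.3,0],"turn":[0,0,0],"fingers":1},{"translation":[-0.6,1.3,0],"turn":[0,0,0],"fingers":1},{"translation":[-0.6,1.3,0],"turn":[0,0,0],"fingers":1},{"translation":[-0.6,1.3,0],"turn":[0,0,0],"fingers":1},{"translation":[-0.6,1.3,0],"turn":[0,0,0],"fingers":1},{"translation":[-0.6,1.3,0],"turn":[0,0,0],"fingers":1},{"translation":[-0.6,1.3,0],"turn":[0,0,0],"fingers":1}])

```text
time_s: 17.25
eef_pos: [0.5457, -0.0571, 0.1099]
orientation: [-3.135, -0.003, 1.571]
force: [-10.6, 6.4, 7.5]
opening: 0.0139
```

```bash
python3 -c "
from h import *
for k in range(6): pol();im,d=optics.get_image('top')
cv2.imwrite('pics/top3.png',im)"
```

```text
t 17.25 pos [ 0.5457 -0.0571  0.1099] r 40.9 ang 64.4 Frad 1.1 Fres 12.3 Fz 7.5
t 17.3 pos [ 0.5457 -0.0572  0.1099] r 40.9 ang 64.4 Frad 2.0 Fres 12.4 Fz 7.2
t 17.35 pos [ 0.5457 -0.0571  0.1099] r 40.9 ang 64.4 Frad 0.7 Fres 12.4 Fz 6.8
t 17.4 pos [ 0.5457 -0.0571  0.1099] r 40.9 ang 64.4 Frad 1.7 Fres 12.5 Fz 6.7
t 17.45 pos [ 0.5457 -0.0571  0.1098] r 40.9 ang 64.4 Frad 1.5 Fres 12.2 Fz 7.3
t 17.5 pos [ 0.5457 -0.0571  0.1099] r 40.9 ang 64.4 Frad 2.4 Fres 11.4 Fz 6.6
```

12.4 N corresponds to 0.347 rad (19.9°), held for over a second. Now I'll ease off gently and check before releasing.

Call:
carry_out(plan=[{"translation":[1.0,-2.6,0],"turn":[0,0,0],"fingers":1},{"translation":[1.9,-5.2,0],"turn":[0,0,0],"fingers":1},{"translation":[2.7,-7.8,0],"turn":[0,0,0],"fingers":1},{"translation":[3.5,-10.4,0],"turn":[0,0,0],"fingers":1},{"translation":[4.0,-12.5,0],"turn":[0,0,0],"fingers":1},{"translation":[4.0,-12.5,0],"turn":[0,0,0],"fingers":1},{"translation":[4.0,-12.5,0],"turn":[0,0,0],"fingers":1}])

```text
time_s: 18.13
eef_pos: [0.536, -0.0539, 0.1104]
orientation: [-3.141, -0.002, 1.571]
force: [-3.3, 4.5, 1.9]
opening: 0.0139
```

```bash
python3 -c "
from h import *
for k in range(3): pol();im,d=optics.get_image('top')"
```

```text
t 18.1333 pos [ 0.536  -0.0539  0.1104] r 40.9 ang 78.8 Frad 3.7 Fres 4.1 Fz 1.9
t 18.1833 pos [ 0.536  -0.0539  0.1104] r 40.9 ang 78.7 Frad 3.9 Fres 4.3 Fz 2.2
t 18.2333 pos [ 0.536  -0.0539  0.1104] r 40.9 ang 78.7 Frad 4.4 Fres 4.8 Fz 1.2
```

Call:
carry_out(plan=[{"translation":[0.3,-2.0,0],"turn":[0,0,0],"fingers":1},{"translation":[0.6,-4.0,0],"turn":[0,0,0],"fingers":1},{"translation":[0.6,-4.0,0],"turn":[0,0,0],"fingers":1},{"translation":[0.6,-4.0,0],"turn":[0,0,0],"fingers":0.3},{"translation":[0.6,-4.0,0],"turn":[0,0,0],"fingers":0.3},{"translation":[0.6,-4.0,0],"turn":[0,0,0],"fingers":0.3},{"translation":[0.6,-4.0,0],"turn":[0,0,0],"fingers":0.3},{"translation":[0.6,-4.0,-15],"turn":[0,0,0],"fingers":0.3},{"translation":[0.6,-4.0,-40],"turn":[0,0,0],"fingers":0.3},{"translation":[0.6,-4.0,-80],"turn":[0,0,0],"fingers":0.3},{"translation":[0.6,-4.0,-85],"turn":[0,0,0],"fingers":0.3}])

```text
time_s: 19.2
eef_pos: [0.5363, -0.0551, 0.2023]
orientation: [3.131, 0.002, 1.571]
force: [0.8, -0.1, 0.9]
opening: 0.0617
```

```bash
python3 - <<'E'
from h import *
im,d=optics.get_image("scene"); cv2.imwrite("pics/scene4.png",cv2.resize(im[180:320,220:420],None,fx=3,fy=3))
print([(np.round(r["location"],4).tolist(),round(r["p"],2)) for n in("handle_grip","lock_knob") for r in optics.mark_of(n,"scene")[:1]])
delta([.495,.218,.180],np.pi/2)
E
```

```text
[([0.5302, -0.0525, 0.1311], 0.48), ([0.496, 0.218, 0.0835], 0.71)]
t 19.35 pos [ 0.5331 -0.0545  0.1963] rpy [3.139e+00 1.000e-03 1.571e+00] F [ 0.6  0.3 -1. ] open 0.0617
mm [272.5 -38.1  16.1] turn [ 0.003  0.001 -0.   ]
```

View pics/scene4.png

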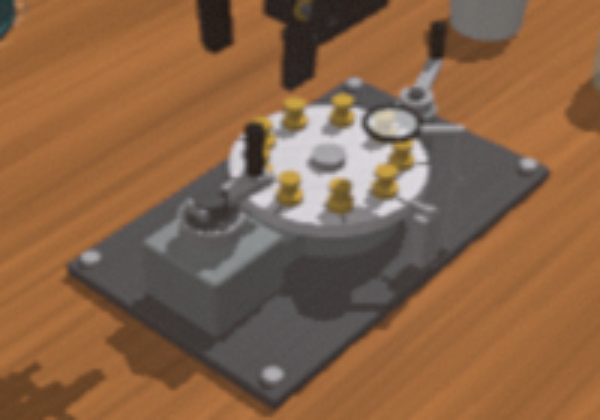

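Crop: the handle stands free at (255,150), the fingers are clear and the fittings are intact. The lock lever is unchanged at (437,40). On to the lever.

Call:
carry_out(plan=[{"translation":[272,-38,0],"turn":[0,0,0],"fingers":0.3},{"translation":[272,-38,0],"turn":[0,0,0],"fingers":0.3},{"translation":[272,-38,0],"turn":[0,0,0],"fingers":0.3},{"translation":[272,-38,0],"turn":[0,0,0],"fingers":0.3},{"translation":[272,-38,0],"turn":[0,0,0],"fingers":0.3},{"translation":[272,-38,0],"turn":[0,0,0],"fingers":0.3},{"translation":[272,-38,0],"turn":[0,0,0],"fingers":0.3},{"translation":[272,-38,15],"turn":[0,0,0],"fingers":0.3},{"translation":[272,-38,50],"turn":[0,0,0],"fingers":0.3},{"translation":[272,-38,70],"turn":[0,0,0],"fingers":0.3},{"translation":[272,-38,80],"turn":[0,0,0],"fingers":0.3},{"translation":[272,-38,80],"turn":[0,0,0],"fingers":0.3}])

```text
time_s: 20.35
eef_pos: [0.4907, 0.2165, 0.1106]
orientation: [-3.133, 0.003, 1.571]
force: [-1.1, -0.3, -0.3]
opening: 0.0616
```

```bash
python3 - <<'E'
from h import *
im,d=optics.get_image("scene"); cv2.imwrite("pics/scene5.png",cv2.resize(im[130:270,300:500],None,fx=3,fy=3))
delta([.4955,.218,.069],np.pi/2)
def lev(a0,angs,r=70): arc(a0,angs,r)
lev(116,116-np.array([2,6,11,16,21,26,31,36,41,45]))
lev(71,71-np.array([3,7,11,15,18]))
E
```

```text
t 20.4 pos [0.4924 0.217  0.1129] rpy [-3.137e+00  2.000e-03  1.571e+00] F [-1.   0.2  0.3] open 0.0613
mm [ 1.1  3.3 43.9] turn [-0.005  0.002 -0.   ]
[1.0, 2.2] [2.9, 6.7] [4.7, 12.6] [6.0, 18.5] [6.8, 24.6] [7.1, 30.7] [6.8, 36.8] [6.0, 42.8] [4.7, 48.8] [3.3, 53.5] 
[-1.3, 3.4] [-3.3, 7.9] [-5.6, 12.2] [-8.2, 16.4] [-10.3, 19.3]
```

View pics/scene5.png

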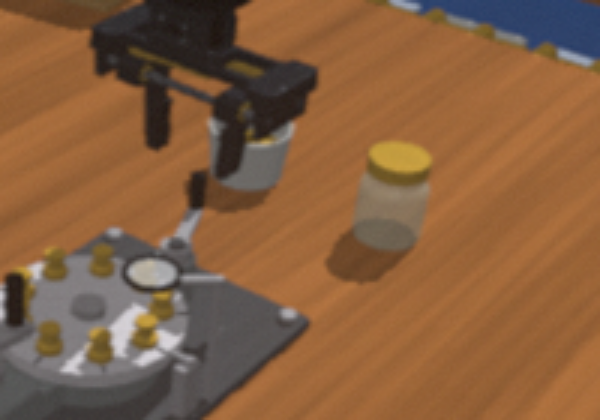

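The open fingers, at (157,110) and (230,130), straddle the knob at (198,190) from above. Now I'll go down and grip.

Call:
carry_out(plan=[{"translation":[0.5,1.5,20],"turn":[0,0,0],"fingers":0.3},{"translation":[0.5,1.5,43],"turn":[0,0,0],"fingers":0.3},{"translation":[0.5,1.5,43],"turn":[0,0,0],"fingers":1},{"translation":[0.5,1.5,43],"turn":[0,0,0],"fingers":1},{"translation":[0.5,1.5,43],"turn":[0,0,0],"fingers":1},{"translation":[0.5,1.5,43],"turn":[0,0,0],"fingers":1},{"translation":[0.5,1.5,43],"turn":[0,0,0],"fingers":1},{"translation":[0.5,1.5,43],"turn":[0,0,0],"fingers":1},{"translation":[0.5,1.5,43],"turn":[0,0,0],"fingers":1}])

```text
time_s: 21.15
eef_pos: [0.4963, 0.2185, 0.0733]
orientation: [3.14, -0.001, 1.571]
force: [0.1, 0.3, 0.5]
opening: 0.0173
```

```bash
python3 -c "
from h import *
pol((.5235,.159)); print(arm.observe()['opening'])"
```

```text
t 21.15 pos [0.4963 0.2185 0.0733] r 65.5 ang 114.6 Frad 0.2 Fres -0.2 Fz 0.5
0.017269214459296696
```

Call:
carry_out(plan=[{"translation":[0,0,0],"turn":[0,0,0],"fingers":1},{"translation":[1.0,2.2,0],"turn":[0,0,0],"fingers":1},{"translation":[2.9,6.7,0],"turn":[0,0,0],"fingers":1},{"translation":[4.7,12.6,0],"turn":[0,0,0],"fingers":1},{"translation":[6.0,18.5,0],"turn":[0,0,0],"fingers":1},{"translation":[6.8,24.6,0],"turn":[0,0,0],"fingers":1},{"translation":[7.1,30.7,0],"turn":[0,0,0],"fingers":1},{"translation":[6.8,36.8,0],"turn":[0,0,0],"fingers":1},{"translation":[6.0,42.8,0],"turn":[0,0,0],"fingers":1},{"translation":[4.7,48.8,0],"turn":[0,0,0],"fingers":1},{"translation":[4.7,48.8,0],"turn":[0,0,0],"fingers":1}])

```text
time_s: 22.07
eef_pos: [0.5445, 0.2248, 0.073]
orientation: [-3.14, -0.003, 1.569]
force: [-2.4, 5.6, 4.3]
opening: 0.014
```

```bash
python3 -c "
from h import *
pol((.5235,.157)); arc(74,74-np.array([3,7,11,15,18,21,24]),70)"
```

```text
t 22.0667 pos [0.5445 0.2248 0.073 ] r 70.9 ang 72.8 Frad 4.7 Fres 4.0 Fz 4.3
[-1.1, 3.5] [-2.9, 8.1] [-4.9, 12.5] [-7.3, 16.8] [-9.3, 19.8] [-11.4, 22.8] [-13.7, 25.7]
```

Call:
carry_out(plan=[{"translation":[-1.1,3.5,0],"turn":[0,0,0],"fingers":1},{"translation":[-2.5,7.0,0],"turn":[0,0,0],"fingers":1},{"translation":[-4.0,10.5,0],"turn":[0,0,0],"fingers":1},{"translation":[-4.9,12.5,0],"turn":[0,0,0],"fingers":1},{"translation":[-4.9,12.5,0],"turn":[0,0,0],"fingers":1}])

```text
time_s: 22.48
eef_pos: [0.5563, 0.2195, 0.0728]
orientation: [-3.14, -0.002, 1.569]
force: [-4.7, 4.5, 4.2]
opening: 0.0139
```

```bash
python3 -c "
from h import *
pol((.5235,.157)); arc(62,62-np.array([3,6,8]),70)"
```

```text
t 22.4833 pos [0.5563 0.2195 0.0728] r 70.6 ang 62.3 Frad 1.8 Fres 6.3 Fz 4.2
[-1.8, 3.2] [-3.8, 6.3] [-5.2, 8.3]
```

Call:
carry_out(plan=[{"translation":[-1.8,3.2,0],"turn":[0,0,0],"fingers":1},{"translation":[-3.8,6.3,0],"turn":[0,0,0],"fingers":1},{"translation":[-5.2,8.3,0],"turn":[0,0,0],"fingers":1},{"translation":[-5.2,8.3,0],"turn":[0,0,0],"fingers":1}])

```text
time_s: 22.82
eef_pos: [0.557, 0.2192, 0.0725]
orientation: [-3.124, -0.009, 1.567]
force: [-27.4, 22.1, 17.2]
opening: 0.0138
```

```bash
python3 -c "
from h import *
pol((.5235,.157))"
```

```text
t 22.8167 pos [0.557  0.2192 0.0725] r 70.6 ang 61.7 Frad 6.4 Fres 34.6 Fz 17.2
```

The end stop is firm at 34 N, with the lever standing still at 62°. I'll relax, open and lift away.

Call:
carry_out(plan=[{"translation":[2.4,-4.0,0],"turn":[0,0,0],"fingers":1},{"translation":[4.4,-7.4,0],"turn":[0,0,0],"fingers":1},{"translation":[4.4,-7.4,0],"turn":[0,0,0],"fingers":1},{"translation":[4.4,-7.4,0],"turn":[0,0,0],"fingers":0.5},{"translation":[4.4,-7.4,0],"turn":[0,0,0],"fingers":0.5},{"translation":[4.4,-7.4,0],"turn":[0,0,0],"fingers":0.5},{"translation":[4.4,-7.4,0],"turn":[0,0,0],"fingers":0.5},{"translation":[4.4,-7.4,-20],"turn":[0,0,0],"fingers":0.5},{"translation":[4.4,-7.4,-50],"turn":[0,0,0],"fingers":0.5},{"translation":[4.4,-7.4,-90],"turn":[0,0,0],"fingers":0.5},{"translation":[4.4,-7.4,-120],"turn":[0,0,0],"fingers":0.5},{"translation":[4.4,-7.4,-120],"turn":[0,0,0],"fingers":0.5}])

```text
time_s: 23.82
eef_pos: [0.5628, 0.2184, 0.2007]
orientation: [3.129, -0.004, 1.57]
force: [0.8, 0.3, 1.5]
opening: 0.0437
```

```bash
python3 - <<'E'
from h import *
im,d=optics.get_image("scene"); cv2.imwrite("pics/scene6.png",cv2.resize(im[150:310,230:470],None,fx=3,fy=3))
print([(n,np.round(r["location"],4).tolist(),round(r["p"],2)) for n in("handle_grip","lock_knob","lock_pivot") for r in optics.mark_of(n,"scene")[:1]])
delta([.5,.2,.2],np.pi/2)
E
```

```text
[('handle_grip', [0.5318, -0.0508, 0.1286], 0.57), ('lock_knob', [0.6036, 0.3877, -0.0018], 0.63), ('lock_pivot', [0.5202, 0.1584, 0.0831], 0.92)]
t 24.0167 pos [0.5572 0.2168 0.191 ] rpy [-3.14e+00  1.00e-03  1.57e+00] F [-0.2  0.5 -0.2] open 0.044
mm [-16.8 -57.2  -8.8] turn [-0.002  0.001 -0.   ]
```

View pics/scene6.png

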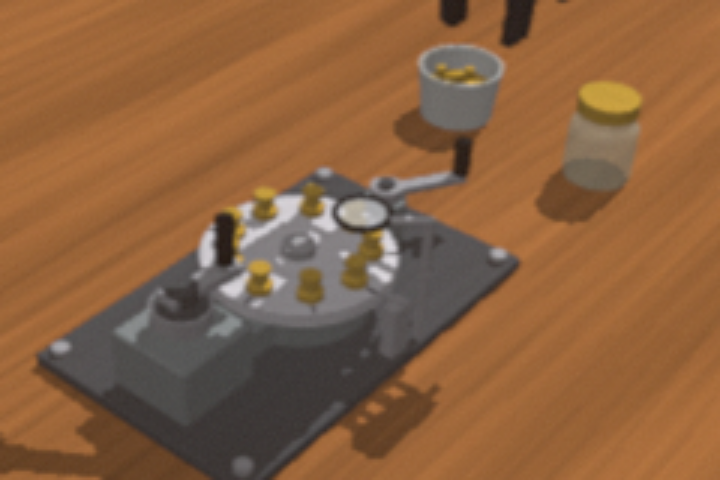

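The knob shows at (462,157), swung over, and the handle at (225,240). The tub, jar and loupe are undisturbed. One numeric check of the lever, then I hand in.

```bash
python3 - <<'E'
from h import *
im,d=optics.get_image("top"); 
print([(np.round(r["location"],4).tolist(),round(r["p"],2)) for r in optics.mark_of("lock_knob","top")[:2]])
p=optics.camera_params("scene"); P=np.array(p["pose"])
u,v=230+462/3,150+157/3; r=P[:3,:3]@np.array([(u-p["cx"])/p["fx"],(v-p["cy"])/p["fy"],1]); q=P[:3,3]+r*(.080-P[2,3])/r[2]
e=q[:2]-[.5235,.157]; print(np.round(q,4),np.degrees(np.arctan2(e[1],e[0])))
arm.finish_job(); print(arm.observe()["time_s"])
E
```

```text
[([0.5567, 0.2139, 0.0847], 0.69)]
[0.559 0.218 0.08 ] 59.8207334024122
the job is handed in; nothing more can be done
the job is handed in; nothing more can be done
```

I wound the table clockwise onto its stop, locked it afterwards, and handed the job in at about 24 s on the robot clock. No verdict was given.

- **Winding:** The crank made about 3.6 turns clockwise. I checked the table once along the way: after 898° of crank the brass fittings had moved 25°, as the 36:1 gear predicts.
- **Stop:** Holding against the stop took 12.4 N at the handle, which is 0.347 rad or about 20° on the sprung arm. I held it for over a second. A rougher estimate from the handle's position gave about 22°, still well under 30°. I then eased off most of the load and let go without turning the crank back.
- **Lock:** I swung the lever clockwise about 0.93 rad. It stood still at its end stop under about 34 N from the fingers. I eased off before letting go.
- **Last checks:** Two independent looks put the knob where I left it, to within 2–5 mm. The tub, jar and loupe looked undisturbed, and the gripper was clear of everything. After the lock, one detector reported the knob at the jar's position; the other two looks contradict it, so I took it as a misdetection.

I did not measure the table's angle again after locking, so its final position rests on the feel at the crank.

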